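Dial open the bench lockbox

TASK

Unlock the grey lockbox and slide its lid fully open to get at the memory stick inside. Its crank pin is read like the hour hand of a clock whose twelve is the long tick: turn it counter-clockwise, passing 8 twice, and stop on 8 the third time it comes there; then clockwise, passing 1 once, and stop on 1 the second time; then slowly counter-clockwise until you feel the dial catch, for the last number (somewhere from 11 down to 7) is lost. Never force the dial once it has caught nor shove the lid while it is locked, and leave the battery and the roll of black tape where they are.

Things in the scene. Friction and masses are not known exactly. Their poses are not given: they have to be found in the camera images.
- lockbox: grey steel lockbox screwed down on the desk, 110 (x) x 164 (y) mm, 87 mm high at the dial's half, 84 mm at the lid half's outer walls. Origin: centre of its underside; z up; the dial is in its -y half, the sliding lid in its +y half, +x points away from the robot. It does not move during the work.
- dial_scale: flat aluminium scale plate, 95 mm across, fixed on the lockbox's top, with twelve ticks like a clock face seen from above (numbers grow clockwise, 30 degrees each). Origin: on the dial's axis at desk level; x axis towards the long tick. It carries the dial and two hidden wheels under it that stand anywhere at the start; a peg picks each up after up to 332 degrees of free play.
- dial_centre (a point): point on the dial's upright axis, 119 mm above the desk. The dial turns without end both ways, against 0.02 to 0.1 N m, and stays where it is left. It must stop within 10 degrees of each given number; overshooting one by more spoils it (start again from the first).
- long_tick (a point): middle of the one long, broad tick of the scale (number 12), 42 mm from the dial's axis, 89.5 mm above the desk.
- pin (a point): middle of the black dial's upright crank pin, a steel sleeve 12 mm in diameter, from 100 to 137 mm above the desk, 30 mm from the dial's axis. It spins freely on its post, so a gripper can hold it and carry it round without turning itself. The direction from the axis to the pin is the number read. The dial's face (72 mm across) is 98 mm, its steel arm 100 mm above the desk.
- bolt_housing: grey boss on the lockbox's far (+x) side, 14 x 60 x 36 mm; origin as the lockbox's; fixed. It holds a hidden sprung bolt bar that drops into the wheels at the lost number (30 to 150 degrees counter-clockwise of the long tick) if the others are right. The dial then turns on only against a spring of 2 N m a radian, with 3 degrees of play each way: the catch. The bar bears 25 N, from the wheels at 34 mm from the dial's axis or from the lid.
- lid: aluminium sliding lid, 95 x 59 x 5 mm, upper face 78 mm above the desk; origin as the lockbox's when shut. When unlocked it slides along the lockbox's -y, under the dial's deck, by 34 mm to its stop, against about 2 N of friction, and stays where it is left; while locked it has only 2 mm of play.
- lid_tab (a point): centre of the upright tab on the lid, 34 (x) x 10 (y) x 26 (z) mm, its top 104 mm and its middle 93 mm above the desk. In the lockbox's frame it is at y = 62 mm when shut and y = 28 mm when fully open; the deck's edge is at y = 16 mm.
- nine_volt_mid (a point): middle of a dark nine-volt block battery, 18 x 26 x 48 mm, standing on the desk; leave it.
- black_tape_mid (a point): middle of a roll of black tape, 59 mm across, 19 mm high, lying on the desk; leave it.

How it is judged:
At the end, for the whole second after the job is handed in: The lid is fully open, its tab within 3 mm of its stop (at y = 28 mm in the lockbox's frame), and at rest; the two bystanders are within 20 mm of where they stood (y of lid_tab in the frame of lockbox below 0.031 m and linear speed of lid below 0.01 m/s); the robot touches nothing.
It fails at once if the dial is forced after it has caught (over 25 N between the bolt bar and the wheels of the dial) (contact force between bolt_housing and dial_scale above 25 N).
It fails at once if the lid is shoved while still locked (over 25 N between lid and bolt bar) (contact force between lid and bolt_housing above 25 N).
It fails at once if the nine-volt battery is pushed more than 20 mm from its place (distance of nine_volt_mid from where it was at the start of the episode above 0.02 m).
It fails at once if the roll of black tape is pushed more than 20 mm from its place (distance of black_tape_mid from where it was at the start of the episode above 0.02 m).
It also fails if it takes over 72 s, if anything falls off the work surface, if the arm or the gripper's body presses on something with over 40 N, if the wrist force passes 120 N, or if a joint passes its speed limit or range.

ROBOT

A 6-joint arm with a two-finger parallel gripper is mounted at the origin on a cart in front of the work surface, level with it; the furniture and walls round the work are solid. World frame = base frame: x ahead of the robot, y to its left, z up, the work surface at z = 0. Lengths are in m, angles in rad, forces in N, time in s.
With the tool pointing down it reaches from about 0.2 to 0.875 m from the base axis. Payload 3.4 kg.
Tool frame: the origin (TCP) lies between the finger pads; the fingertips stand 25 mm ahead of it and the grasp point (between the pads) lies 6 mm ahead of it (r.nose_length is the z of the fingertips in the tool frame, in m); z points along the fingers, x is the direction in which the jaws open and shut, and the axes are right-handed (so a half turn about z gives the same grasp; the last joint's range is limited). The gripper opens to 94 mm and grips with 3 to 60 N. Pads are 16 mm wide; open, the fingers measure 119 mm over their backs; the gripper's body (75 mm by 177 mm) begins 78 mm behind the grasp point.
Start: joints at [1.171, 0.276, 1.505, -0, 1.361, -0.121], TCP at [0.158, 0.553, 0.23] pointing down, gripper open.
Joint ranges: [-2.89, 2.89], [-0.75, 2.08], [0.22, 2.7], [-1.18, 4.32], [0.11, 2.71], [-2.7, 2.7]. Speed limits (rad/s): [2.57, 2.57, 3.14, 3.14, 3.14, 3.14].

INTERFACE

Orientations are given as a unit quaternion [w, x, y, z].
In Python, from plant import r, gripper_to, inverse_kinematics, vision, models, telemetry gives the robot as it stands. Calls block until the motion is done:
- r.move_to(position, orientation): joint-space move of the TCP to a pose.
- r.move_l(position, rot=None, vel=0.15, guard=None): straight line of the TCP; rot=None keeps the orientation; vel is the mean speed in m/s. With guard (N) it stops when the force on the tool has changed by that much, and returns True; else False.
- r.movej(angles): joint-space move.
- gripper_to(opening, f_grip=None): finger opening in m; f_grip is the grip in N (None keeps the last); returns when the fingers have stopped.
- r.hold(seconds).
- inverse_kinematics(position, orientation): joint angles nearest the present ones, or None.
- vision.snapshot(name): name is "side" or "top"; returns the picture (384x512x3 uint8, red, green, blue); there is no depth.
- vision.get_calibration(name): a dict with "fx", "fy", "cx", "cy" (pixels), "position" and "orientation" of the camera in the world. Camera axes: x right, y down, z forward; pixel columns grow to the right and rows downward; lengths in m; the calibration is good to about 2 mm. A picture is of the moment at which its call begins. get_calibration takes no time and is no camera call.
A pose or a line that the arm cannot do raises r.PlanningError and nothing moves.
- r.sign_off(): hands the job in, once; it reports no verdict.
Trained networks look in the newest picture that a camera, given by its name, has taken for a name from the list of things; names that differ only in an ending like _2 or _b are one class to them, and where a whole thing is asked for, a point or a joint stands for the part that bears it (a point fixed in the world has none). Each returns a list of dicts, best first, with "score" (0 to 1); they miss things now and then, are a little off and sometimes report something else, mostly with a low value. They report only what shows in the picture. A call takes as long as a camera call.
- models.boxes_of(thing, camera): "at" ([x, y, z] in m, in world coordinates, good to about 4 mm: the middle of the surface that is visible of it).
- models.regions_of(thing, camera): "pixels" (384x512 bool, what is visible of it).
- models.mark_of(thing, camera): "at" ([x, y, z] in m, in world coordinates, good to about 4 mm: a listed point, or the origin of a listed thing).
Readings, each from a call of its own:
- telemetry.current_t(): time.
- telemetry.current_joints(): joint angles.
- telemetry.current_dq(): joint speeds.
- telemetry.current_joint_efforts(): joint torques, N m.
- telemetry.current_ee_pos(): TCP position.
- telemetry.current_tool_rot(): TCP orientation.
- telemetry.current_wrist_force(): force on the tool from outside, world axes, zero at the start.
- telemetry.current_torque(): the same for the moment, N m.
- telemetry.current_opening(): finger opening in m.
Only numpy, scipy, OpenCV 4.12 (cv2) and the standard library are available. Lean on these libraries where they do the work, as an engineer would, in place of code of your own. Each camera call takes 0.05 s, during which the arm holds its last target. There are 200 camera calls.

## Working session

There is one attempt and no reset: what is moved stays moved. The work goes in short steps, each a Python script; the robot and the scene stay as the last script left them, time stands still between calls to the robot, and variables do not carry over. Pictures are saved under pics/ and viewed, about 8 in all and at most 12, crops included, and the job is handed in when it is done.

```bash
ls; mkdir -p pics; python3 - <<'E'
from plant import r, vision, models, telemetry as t
import cv2, numpy as np
a=vision.snapshot("side"); b=vision.snapshot("top")
cv2.imwrite("pics/1.png", np.hstack([a,b])[:,:,::-1]) if 0 else cv2.imwrite("pics/1.png",cv2.cvtColor(b,cv2.COLOR_RGB2BGR))
cv2.imwrite("pics/2.png",cv2.cvtColor(a,cv2.COLOR_RGB2BGR))
for c in ("side","top"):
    k=vision.get_calibration(c);print(c,k)
    for n in ("lockbox","dial_scale","dial_centre","long_tick","pin","lid_tab","nine_volt_mid","black_tape_mid"):
        print(n,[(np.round(d["at"],4).tolist(),round(d["score"],2)) for d in models.mark_of(n,c)[:2]])
print(t.current_t(),t.current_tool_rot(),t.current_ee_pos())
E
```

```text
pics
side {'fx': 492.0635158750398, 'fy': 492.0635158750398, 'cx': 256.45321813582063, 'cy': 192.84202764857412, 'position': array([ 0.20099775, -0.45894314,  0.64663471]), 'orientation': array([-0.44827842,  0.88314056, -0.1179682 ,  0.07206047])}
lockbox [([0.4285, 0.3042, 0.0019], 0.74), ([0.3133, 0.2044, 0.0236], 0.32)]
dial_scale []
dial_centre [([0.4445, 0.2761, 0.1221], 0.78)]
long_tick [([0.487, 0.2944, 0.0889], 0.9)]
pin [([0.4257, 0.2568, 0.1231], 0.55)]
lid_tab [([0.402, 0.3533, 0.0941], 0.77)]
nine_volt_mid [([0.3135, 0.2068, 0.0233], 0.76)]
black_tape_mid [([0.5484, 0.1848, 0.0058], 0.76), ([0.4268, 0.2575, 0.1204], 0.2)]
top {'fx': 369.0262987694747, 'fy': 369.0262987694747, 'cx': 254.22321483944768, 'cy': 190.751430018356, 'position': array([0.2389167 , 0.2720953 , 0.92314545]), 'orientation': array([ 0.07350654, -0.65674421,  0.74572694, -0.08470632])}
lockbox [([0.4219, 0.302, 0.0002], 0.69), ([0.4224, 0.2582, 0.1181], 0.47)]
dial_scale [([0.4447, 0.2752, 0.0007], 0.95)]
dial_centre [([0.4483, 0.2783, 0.1201], 0.83)]
long_tick [([0.4837, 0.2987, 0.0923], 0.83)]
pin [([0.4039, 0.3604, 0.0916], 0.67), ([0.4226, 0.2548, 0.1222], 0.6)]
lid_tab [([0.4021, 0.3598, 0.0932], 0.9)]
nine_volt_mid [([0.3091, 0.203, 0.022], 0.44)]
black_tape_mid [([0.5523, 0.1819, 0.01], 0.74)]
0.9 [-4.33632477e-05  7.98509771e-01  6.01981846e-01  3.91530380e-05] [0.15825746 0.55284045 0.23049338]
```

View pics/1.png

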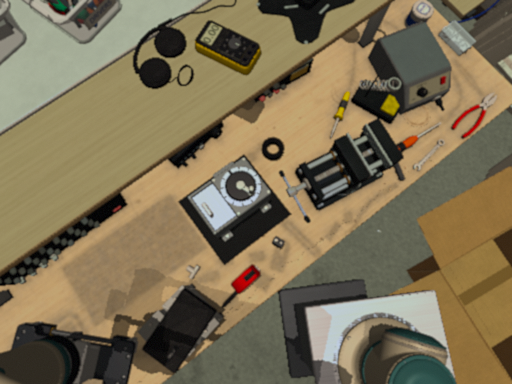

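View pics/2.png

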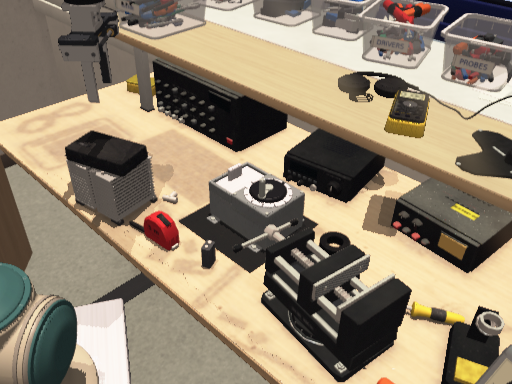

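The top view shows the lockbox with the dial near (241,183) and the lid's tab near (207,212). The battery is at (278,242), the tape at (272,148), and the shelf edge is up and left of the box. The side view shows the vise close in front of the box and the shelf behind it. Next I'll refine the estimates and overlay them.

```bash
cat > h.py <<'E'
import numpy as np, cv2
from scipy.spatial.transform import Rotation as R
from plant import r, gripper_to, inverse_kinematics, vision, models, telemetry as t
def cam(c):
    k=vision.get_calibration(c); q=k["orientation"]
    M=R.from_quat(np.r_[q[1:],q[0]]).as_matrix()
    return k,M
def proj(c,P):
    k,M=cam(c); p=(np.atleast_2d(P)-k["position"])@M
    return np.c_[k["fx"]*p[:,0]/p[:,2]+k["cx"],k["fy"]*p[:,1]/p[:,2]+k["cy"]]
def ray(c,u,v):
    k,M=cam(c); d=M@np.array([(u-k["cx"])/k["fx"],(v-k["cy"])/k["fy"],1]); return k["position"],d/np.linalg.norm(d)
def tri(uv):
    A=np.zeros((3,3));b=np.zeros(3)
    for c,(u,v) in uv.items():
        o,d=ray(c,u,v);Q=np.eye(3)-np.outer(d,d);A+=Q;b+=Q@o
    return np.linalg.solve(A,b)
E
python3 - <<'E'
from h import *
names=("dial_centre","long_tick","pin","lid_tab")
acc={n:[] for n in names}
for i in range(2):
  for c in ("side","top"):
    img=vision.snapshot(c)
    if i==0: (globals().__setitem__(c,img))
    for n in names:
        for d in models.mark_of(n,c):
            if n=="pin" and d["at"][2]<.11: continue
            acc[n].append((c,d["at"],d["score"]));break
P={}
for n in names:
    P[n]=np.mean([a for _,a,_ in acc[n]],0)
    print(n,np.round(P[n],4),np.round([a for _,a,_ in acc[n]],4).tolist())
print("multimeter",tri({"top":(228,47),"side":(409,112)}))
C=P["dial_centre"]; th=np.arctan2(*(P["long_tick"]-C)[1::-1]); print("th12",np.degrees(th))
y=(P["lid_tab"]-C)[:2]; print("ybox",np.degrees(np.arctan2(y[1],y[0])), np.linalg.norm(y))
a=np.linspace(0,2*np.pi,60)
out=[]
for c,img in (("side",side),("top",top)):
    S=6; u0,v0=proj(c,[C])[0].astype(int)-[40,32]
    w=[np.kron(img,1)]; cr=cv2.resize(img[v0:v0+65,u0-5:u0+60],None,fx=S,fy=S,interpolation=cv2.INTER_CUBIC)[:,:,::-1].copy()
    def dr(Q,col,cl=False): cv2.polylines(cr,[np.int32((proj(c,Q)-[u0-5,v0]+.5)*S)],cl,col,1)
    ci=lambda rad,z,A=a:np.c_[C[0]+rad*np.cos(A),C[1]+rad*np.sin(A),0*A+z]
    dr(ci(.0475,.089),(0,255,0)); dr(ci(.036,.098),(255,255,0))
    dr(np.array([[*C[:2],.0895],[C[0]+.05*np.cos(th),C[1]+.05*np.sin(th),.0895]]),(0,0,255))
    dr(np.array([[*P["pin"][:2],.1],[*P["pin"][:2],.137]]),(255,0,255))
    dr(np.array([[*P["lid_tab"][:2],.078],[*P["lid_tab"][:2],.104]]),(0,165,255))
    out.append(cr)
cv2.imwrite("pics/3.png",np.hstack(out)); print(t.current_t())
E
```

```text
dial_centre [0.4468 0.2756 0.1212] [[0.4447, 0.2777, 0.1208], [0.4502, 0.2744, 0.1235], [0.4436, 0.2747, 0.1194], [0.4489, 0.2758, 0.1213]]
long_tick [0.4848 0.2967 0.0873] [[0.4869, 0.2939, 0.086], [0.4848, 0.3007, 0.0874], [0.4837, 0.2942, 0.086], [0.484, 0.298, 0.0898]]
pin [0.423  0.2553 0.1207] [[0.423, 0.254, 0.1213], [0.4231, 0.2547, 0.1187], [0.4256, 0.2567, 0.1224], [0.4203, 0.2557, 0.1203]]
lid_tab [0.4062 0.3434 0.0709] [[0.3986, 0.3543, 0.0936], [0.4265, 0.3054, 0.0001], [0.4002, 0.3552, 0.0965], [0.3996, 0.3589, 0.0935]]
multimeter [0.71288606 0.26612304 0.23153203]
th12 28.984145378345694
ybox 120.92956865575977 0.0790394244981579
1.9
```

View pics/3.png

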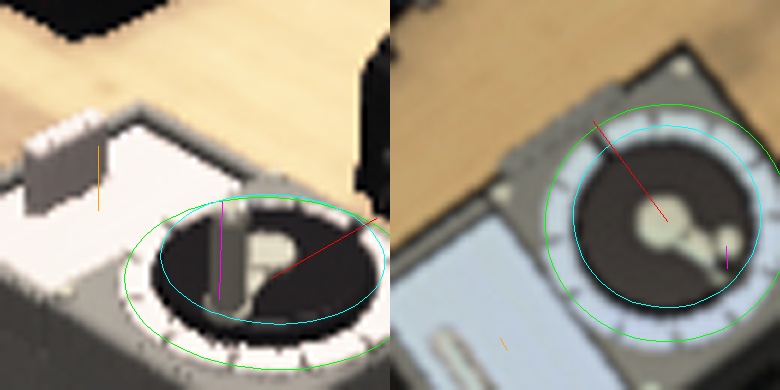

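The overlay is off by 1–2 px: the real dark face is centred about (265,258) in the side crop and (663,228) in the top crop. I'll fit the face, tick and pin directly.

```bash
python3 - <<'E'
from h import *
C=np.array([.4468,.2756,.1212]); S=6
def plane(c,u,v,z):
    o,d=ray(c,u,v); return o+d*(z-o[2])/d[2]
off={c:proj(c,[C])[0].astype(int)-[45,32] for c in("side","top")}
def px(c,x,y):
    if c=="top": x-=390
    return (x+.5)/S-.5+off[c][0],(y+.5)/S-.5+off[c][1]
cen={}
for c in ("side","top"):
    img=vision.snapshot(c); u0,v0=off[c]
    g=cv2.resize(cv2.cvtColor(img,cv2.COLOR_RGB2GRAY)[v0:v0+65,u0:u0+65],None,fx=S,fy=S,interpolation=cv2.INTER_CUBIC)
    m=np.uint8(g<95); 
    if c=="top": m[:, :]=cv2.morphologyEx(m,cv2.MORPH_OPEN,np.ones((9,9)))
    s=(265,258) if c=="side" else (273,228)
    d=np.zeros_like(m); cv2.circle(d,s,135,1,-1); m&=d
    n,l,st,_=cv2.connectedComponentsWithStats(m); i=1+np.argmax(st[1:,4])
    pts=np.argwhere(l==i)[:,::-1]; h=cv2.convexHull(pts.astype(np.int32)); e=cv2.fitEllipse(h)
    add=390 if c=="top" else 0
    cen[c]=px(c,e[0][0]+add,e[0][1])
    print(c,"ellipse",e,"face centre",plane(c,*cen[c],.098))
    for n in ("dial_scale","lid"):
        pass
print("tri face",tri(cen))
print("tick",plane("top",*px("top",603,147),.0895))
pt={"side":px("side",231,207),"top":px("top",728,237)}
print("pin top",tri(pt),plane("top",*pt["top"],.137),plane("side",*pt["side"],.137))
tb={"side":px("side",65,130)}
print("tab top", plane("side",*tb["side"],.104), plane("top",*px("top",456,358),.104))
print("scale ring top edges",[plane("top",*px("top",x,y),.089)[:2].round(4) for x,y in((545,225),(779,230),(665,108),(665,340))])
E
```

```text
side ellipse ((266.873291015625, 275.0098876953125), (145.97848510742188, 227.8251953125), 88.46908569335938) face centre [0.44223526 0.26648464 0.098     ]
top ellipse ((273.54840087890625, 221.6368408203125), (178.3678741455078, 186.38011169433594), 116.65541076660156) face centre [0.44221048 0.27738897 0.098     ]
tri face [0.44505414 0.27733296 0.08969452]
tick [0.47706976 0.29735096 0.0895    ]
pin top [0.42502512 0.25436069 0.13499252] [0.4239076  0.25449678 0.137     ] [0.42481833 0.25167679 0.137     ]
tab top [0.39789392 0.35539006 0.104     ] [0.39825256 0.36085068 0.104     ]
scale ring top edges [array([0.4489, 0.3232]), array([0.4355, 0.2335]), array([0.4899, 0.2715]), array([0.398 , 0.2824])]
```

```bash
cat >> h.py <<'E'
TH=np.radians(29.5); PHI=np.radians(119)
C=np.array([.4433,.2772]); RAD=.030; Z=.145
def q(phi=PHI): return np.array([0,np.cos(phi/2),np.sin(phi/2),0])
def at(a,C=C,rad=RAD,z=Z): return np.array([C[0]+rad*np.cos(a),C[1]+rad*np.sin(a),z])
E
python3 - <<'E'
from h import *
a0=np.radians(-130)
for a in np.radians(range(0,360,45)): 
    j=inverse_kinematics(at(a),q()); print(None if j is None else np.round(j,2))
p=t.current_ee_pos(); p[2]=.29
r.move_l(p)
r.move_to(at(a0,z=.22),q())
gripper_to(.05,20)
r.move_l(at(a0,z=.16)); f0=t.current_wrist_force()
r.move_l(at(a0),vel=.08,guard=5)
f=t.current_wrist_force(); print(f0,f,t.current_ee_pos())
gripper_to(.0,20)
print(t.current_opening(),t.current_wrist_force(),t.current_t())
cv2.imwrite("pics/4.png",cv2.resize(vision.snapshot("side")[100:290,150:400],None,fx=3,fy=3)[:,:,::-1])
E
```

```text
[ 0.4   0.3   1.7  -0.    1.15 -1.67]
[ 0.44  0.3   1.69 -0.    1.15 -1.63]
[ 0.48  0.29  1.72 -0.    1.14 -1.6 ]
[ 0.48  0.25  1.76 -0.    1.13 -1.6 ]
[ 0.45  0.23  1.8  -0.    1.11 -1.63]
[ 0.4   0.22  1.81 -0.    1.11 -1.67]
[ 0.37  0.24  1.78 -0.    1.12 -1.71]
[ 0.37  0.27  1.73 -0.    1.13 -1.7 ]
[-1.10649985 -0.4206585  -0.29514304] [0.48387671 0.08429635 0.22503512] [0.42422278 0.25432488 0.14547966]
0.010819054501913835 [ 0.27857178 -1.19090368  0.98241913] 6.45
```

View pics/4.png

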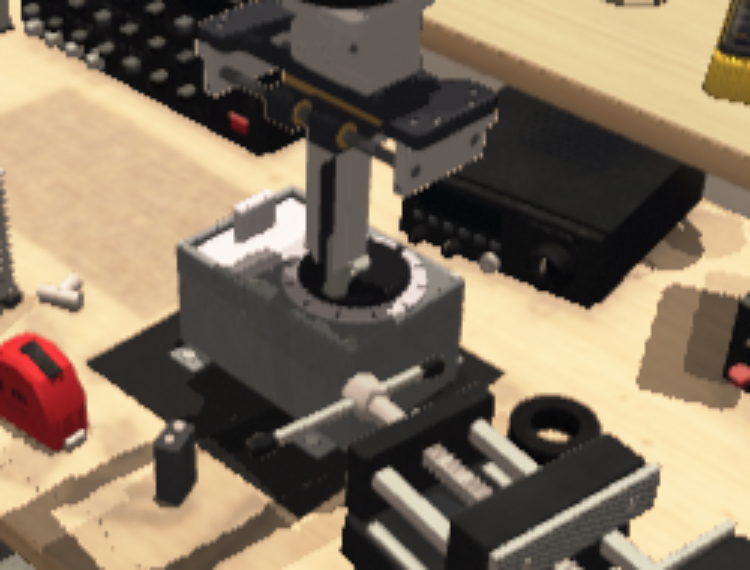

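The view shows the jaws closed round the pin at about (335,285). The body is clear of the shelf and the vise. Now a trial ccw arc with force readings.

```bash
python3 - <<'E'
from h import *
t0=t.current_t()
for d in range(20,201,20):
    a=np.radians(-130+d); r.move_l(at(a),vel=.08)
    f=t.current_wrist_force(); u=np.array([np.cos(a),np.sin(a)]); w=np.array([-u[1],u[0]]); x=np.array([np.cos(PHI),np.sin(PHI)])
    print(d,"rad %.1f tan %.1f z %.1f | toolx %.1f"%(f[:2]@u,f[:2]@w,f[2],f[:2]@x),round(t.current_opening(),4),np.round((t.current_ee_pos()-at(a))*1e3,1))
print(t.current_t()-t0)
E
```

```text
20 rad 1.7 tan 0.1 z 1.5 | toolx -1.2 0.0108 [ 0.9 -0.6  0.1]
40 rad 2.6 tan 0.4 z 1.6 | toolx -2.5 0.0111 [ 1.4 -0.4  0.1]
60 rad 3.5 tan 1.0 z 1.2 | toolx -3.6 0.0109 [1.5 0.1 0.1]
80 rad 3.6 tan 0.9 z 0.8 | toolx -3.4 0.0108 [1.2 0.4 0.2]
100 rad 3.4 tan 1.0 z 1.7 | toolx -2.4 0.0109 [0.8 0.7 0.2]
120 rad 3.4 tan 0.3 z 0.2 | toolx -1.9 0.011 [0.3 0.6 0.2]
140 rad 3.3 tan 0.2 z 0.7 | toolx -0.9 0.0109 [-0.1  0.6  0.2]
160 rad 1.7 tan 0.1 z 2.6 | toolx 0.1 0.0111 [-0.5  0.6  0.1]
180 rad 1.5 tan 0.2 z 3.3 | toolx 0.8 0.011 [-0.8  0.3  0.1]
200 rad -0.6 tan -3.2 z 1.7 | toolx -2.8 0.011 [-0.1 -0.3  0. ]
2.8332999999999995
```

```bash
cat >> h.py <<'E'
def turn(a,b,step=20,vel=.09,lim=20):
    n=max(1,int(np.ceil(abs(b-a)/step))); F=[]
    for k in np.linspace(a,b,n+1)[1:]:
        r.move_l(at(np.radians(k)),vel=vel); f=t.current_wrist_force()
        u=np.array([np.cos(np.radians(k)),np.sin(np.radians(k))]); F.append((f[:2]@u,f[1]*u[0]-f[0]*u[1]))
        if np.hypot(*f[:2])>lim or t.current_opening()<.009: print("STOP",k,f,t.current_opening()); break
    F=np.array(F); print("end",k,"max",np.abs(F).max(0).round(1),"meantan",F[:,1].mean().round(2),"min/max tan",F[:,1].min().round(1),F[:,1].max().round(1))
    r.hold(.15); p=t.current_ee_pos()[:2]-C
    print("tcp angle",np.degrees(np.arctan2(p[1],p[0])).round(1),"rad",(np.hypot(*p)*1e3).round(1),"open",t.current_opening(),"t",t.current_t())
    return F
E
python3 - <<'E'
from h import *
turn(70,869.5)
b=vision.snapshot("top"); u,v=proj("top",[at(0)])[0].astype(int)
cv2.imwrite("pics/5.png",cv2.resize(b[v-35:v+35,u-45:u+45],None,fx=7,fy=7,interpolation=cv2.INTER_CUBIC)[:,:,::-1])
s=vision.snapshot("side"); print([(d["at"].round(4) if hasattr(d["at"],'round') else d["at"],d["score"]) for d in models.mark_of("pin","side")])
cv2.imwrite("pics/6.png",cv2.resize(s[150:230,200:310],None,fx=7,fy=7,interpolation=cv2.INTER_CUBIC)[:,:,::-1])
E
```

```text
end 869.5 max [4.4 6.1] meantan -3.88 min/max tan -6.1 -2.1
tcp angle 148.1 rad 29.7 open 0.010743073640646944 t 20.15
[([0.4201, 0.2954, 0.1192], 0.55)]
```

View pics/6.png

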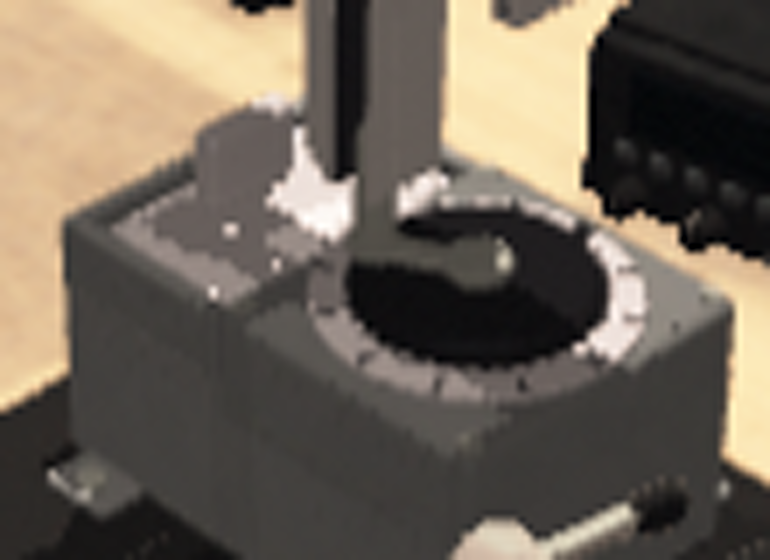

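Side view: the pin is still held and the crank arm points from the hub at (480,262) left to (370,245), towards number 8. The TCP reads 148° and 8 is at 149.5°. Now clockwise to 1, second arrival.

```bash
python3 - <<'E'
from h import *
turn(149.5,-360.5)
F=turn(-0.5,45,step=5,vel=.05); print(F[:,1].round(1))
base=None;a=45;L=[]
while a<187:
    a+=2; r.move_l(at(np.radians(a)),vel=.03); f=t.current_wrist_force()
    k=np.radians(a); ta=f[1]*np.cos(k)-f[0]*np.sin(k); p=t.current_ee_pos()[:2]-C
    L.append((a,round(ta,1),round(np.degrees(np.arctan2(p[1],p[0]))-a,1)))
    m=np.median([l[1] for l in L[-12:-3]]) if len(L)>5 else -2
    if ta<m-4.5: print("CATCH?",a,ta,m); break
print(L); print(t.current_t(),t.current_opening())
E
```

```text
end -360.5 max [5.1 4.2] meantan 0.25 min/max tan -1.8 4.2
tcp angle 0.3 rad 30.3 open 0.011200399840370008 t 27.3833
end 45.0 max [2.2 4.5] meantan -2.82 min/max tan -4.5 0.1
tcp angle 45.7 rad 29.9 open 0.01085469842098238 t 30.0333
[ 0.1 -3.8 -3.4 -4.5 -0.6 -1.9 -3.2 -4.3 -3.  -3.7]
CATCH? 183 -7.495434535931707 -2.6
[(47, np.float64(-3.2), np.float64(0.4)), (49, np.float64(-4.0), np.float64(0.2)), (51, np.float64(-3.6), np.float64(-0.1)), (53, np.float64(-4.0), np.float64(-0.3)), (55, np.float64(-5.2), np.float64(-0.5)), (57, np.float64(-3.8), np.float64(-0.4)), (59, np.float64(-3.8), np.float64(1.0)), (61, np.float64(-2.6), np.float64(1.2)), (63, np.float64(-2.8), np.float64(1.0)), (65, np.float64(-3.3), np.float64(0.9)), (67, np.float64(-3.8), np.float64(0.7)), (69, np.float64(-3.0), np.float64(0.4)), (71, np.float64(-4.3), np.float64(0.2)), (73, np.float64(-4.2), np.float64(-0.2)), (75, np.float64(-4.5), np.float64(-0.4)), (77, np.float64(-3.1), np.float64(0.7)), (79, np.float64(-1.8), np.float64(1.1)), (81, np.float64(-2.4), np.float64(1.0)), (83, np.float64(-2.9), np.float64
[... 1475 characters left out ...]
(-2.4), np.float64(-4.4)), (155, np.float64(-3.2), np.float64(-4.8)), (157, np.float64(-3.3), np.float64(-5.0)), (159, np.float64(-4.0), np.float64(-5.4)), (161, np.float64(-0.8), np.float64(-1.5)), (163, np.float64(-1.1), np.float64(-0.3)), (165, np.float64(-1.2), np.float64(-0.4)), (167, np.float64(-2.3), np.float64(-1.0)), (169, np.float64(-2.6), np.float64(-1.7)), (171, np.float64(-2.8), np.float64(-2.4)), (173, np.float64(-3.0), np.float64(-3.1)), (175, np.float64(-4.0), np.float64(-3.8)), (177, np.float64(-5.0), np.float64(-4.5)), (179, np.float64(-5.3), np.float64(-5.2)), (181, np.float64(-5.5), np.float64(-5.8)), (183, np.float64(-7.5), np.float64(-6.5))]
47.2833 0.010656450668900867
```

```bash
python3 - <<'E'
from h import *
for a in (186,189,192,195):
    r.move_l(at(np.radians(a)),vel=.03); f=t.current_wrist_force(); k=np.radians(a)
    ta=f[1]*np.cos(k)-f[0]*np.sin(k); p=t.current_ee_pos()[:2]-C
    print(a,ta.round(1),np.degrees(np.arctan2(p[1],p[0])).round(1),(np.hypot(*p)*1e3).round(1),round(t.current_opening(),4),f.round(1))
    if ta<-12: break
print(t.current_t())
E
```

```text
186 -8.5 178.6 29.4 0.0109 [ 5.   9.1 -2. ]
189 -9.2 -179.4 29.4 0.0109 [ 4.5 10.  -1.6]
192 -9.9 -177.4 29.4 0.0108 [ 3.7 10.9 -2.1]
195 -11.3 -175.4 29.3 0.0109 [ 2.9 12.5 -1.6]
48.2833
```

The force rises steadily past 11 N, so the dial has caught. I'll back off, release and push the lid gently with a guard.

```bash
python3 - <<'E'
from h import *
r.move_l(at(np.radians(174)),vel=.06); print(t.current_wrist_force().round(1))
gripper_to(.035)
p=t.current_ee_pos(); p[2]=.19; r.move_l(p,vel=.15)
gripper_to(0.0)
yh=np.array([np.cos(PHI),np.sin(PHI)])
P=lambda d,z:np.r_[C+d*yh,z]
r.move_l(P(.122,.19),vel=.2); r.move_l(P(.122,.115),vel=.12,guard=8)
p=t.current_ee_pos(); print("down",p.round(4),P(.122,.115).round(4),t.current_t())
hit=r.move_l(P(.0725,.115),vel=.035,guard=9)
p=t.current_ee_pos(); print(hit,"d",((p[:2]-C)@yh).round(4),t.current_wrist_force().round(1),t.current_t())
E
```

```text
[ 5.6  3.5 -0.3]
down [0.3848 0.3839 0.1156] [0.3842 0.3839 0.115 ] 51.7917
True d 0.0763 [-0.3  1.2  0.7] 53.05
```

```bash
python3 - <<'E'
from h import *
yh=np.array([np.cos(PHI),np.sin(PHI)])
hit=r.move_l(np.r_[C+.070*yh,.115],vel=.03,guard=12)
p=t.current_ee_pos(); print(hit,"d",((p[:2]-C)@yh).round(4),t.current_wrist_force().round(1))
r.move_l(np.r_[C+.095*yh,.115],vel=.1); r.move_l(np.r_[C+.12*yh,.22],vel=.2)
s=vision.snapshot("side"); b=vision.snapshot("top")
for c in("side","top"):
    for d in models.mark_of("lid_tab",c)[:1]: print(c,d["score"],((np.array(d["at"])[:2]-C)@yh-.0297).round(4))
cv2.imwrite("pics/7.png",cv2.resize(s[130:230,190:320],None,fx=6,fy=6,interpolation=cv2.INTER_CUBIC)[:,:,::-1]); print(t.current_t())
E
```

```text
True d 0.0762 [-0.7  1.3  1.3]
side 0.48 0.0256
top 0.85 0.0258
54.5
```

View pics/7.png

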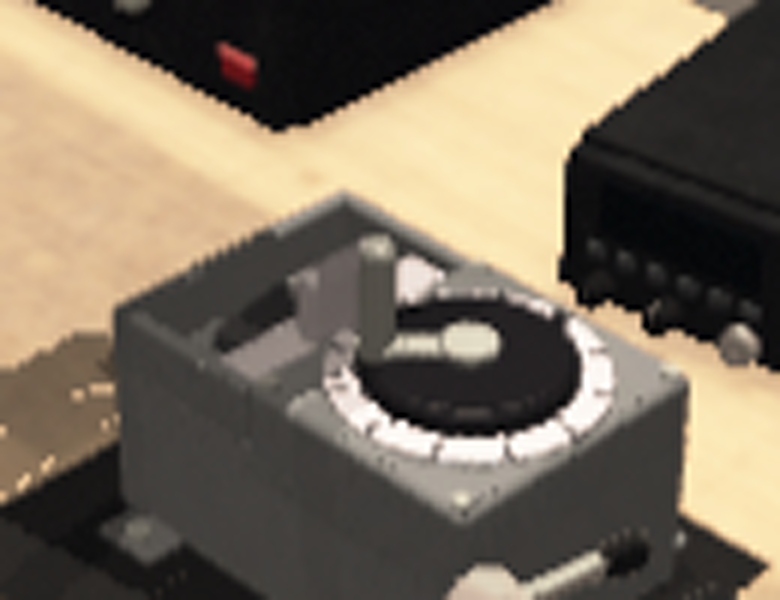

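The lid is open: the inside of the box shows at (250,320), the tab is at (330,300) behind the pin, and the fingers are out of view. Two pushes with different guards stopped at the same place, so this is the hard stop.

```bash
python3 - <<'E'
from h import *
r.hold(.2)
for n in("nine_volt_mid","black_tape_mid"): print(n,[np.round(d["at"],3) for d in models.mark_of(n,"side")[:1]])
print(t.current_wrist_force().round(1),t.current_t()); r.sign_off()
E
```

```text
nine_volt_mid [array([0.314, 0.204, 0.024])]
black_tape_mid [array([0.551, 0.183, 0.01 ])]
[-0.1  0.6  0.1] 54.8
the job is handed in; nothing more can be done
```

The lockbox is unlocked and its lid is slid open to the stop. I handed the job in at about 55 s of the 72 s allowed; no verdict is reported back.

- **Dial:** I gripped the crank pin and turned it counter-clockwise to the third 8, then clockwise to the second 1. The last turn, slowly counter-clockwise, met a steadily rising spring force near 7. I stopped at about 11 N at the pin, which is roughly 10 N on the bolt bar against the 25 N limit.
- **Lid:** I backed off, released the pin and pushed the tab with closed fingers. Two pushes with force guards of 9 N and 12 N stopped within 0.1 mm of each other, about 1 mm short of my estimate for the stop. I took that as the hard stop.
- **Last checks:** Both cameras put the tab at y ≈ 26 mm, good to about 4 mm, against 28 mm at the stop and the limit of 31 mm. The picture shows the box open. The battery and tape were within about 4 mm of where they started, and the arm was clear with the wrist force near zero.
- **Catch was unclear at first:** The force rose only gradually, about 0.35 N per commanded degree where the 2 N m/rad spring should give about 1.2. I pushed 12° further to confirm it before backing off. The lid sliding freely afterwards showed it was unlocked.

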